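# Load the sanding tumbler and start it

### The job

Put both turned wooden drawer knobs into the open bowl of the sanding tumbler, and only once both lie in it start the machine: press the start button (the small flat one on the control box) fully down, then let it come all the way back up. Do not press the mushroom-headed stop button, and leave the square wood blank, the mallet and the glue bottle where they stand.

Things in the scene. Friction and masses are not known exactly. Their poses are not given: they have to be found in the camera images.
- knob_a: First knob: a turned light-wood drawer knob standing on its foot: foot 24 mm across, waist 18 mm, round head 36 mm across between 18 and 26 mm above the underside, then narrowing to a 22 mm flat top; 32 mm tall in all, about 30 g. Origin: centre of its underside, z up its axis.
- knob_b: Second knob, the same as the first: a turned light-wood drawer knob standing on its foot: foot 24 mm across, waist 18 mm, round head 36 mm across between 18 and 26 mm above the underside, then narrowing to a 22 mm flat top; 32 mm tall in all, about 30 g. Origin: centre of its underside, z up its axis.
- knob_a_mid (a point): Point on the first knob's axis, 20 mm above its underside (inside the head).
- knob_b_mid (a point): Point on the second knob's axis, 20 mm above its underside (inside the head).
- tumbler: The tumbler, fixed to the bench: a round grey machine 150 mm tall, a motor foot 170 mm across with an open grey bowl on top, 200 mm across at the rim, wall 5 mm, floor about 146 mm across. It may stand to the robot's left or right. Origin: centre of its underside, z up.
- bowl_floor (a point): Centre of the bowl's inner floor, 65 mm above the bench, 85 mm below the rim.
- bowl_rim (a point): Centre of the bowl's mouth, at rim height, 150 mm above the bench.
- control_box: The control box, fixed to the bench: a grey box 84 x 164 x 60 mm (x, y, z) with two black push buttons side by side on its top, 80 mm apart along its y axis; either may be on either side. It stands across the bench from the tumbler, to the other hand. Origin: centre of its underside, z up.
- start_top (a point): Centre of the top of the start button: a flat black cap 30 mm across in a round steel housing 46 mm across and 12 mm high; at rest the cap's top is 22 mm above the box's top and 10 mm above the housing. It moves with the cap.
- start (a joint): Travel of the start button: 0 up, 0.006 m fully down; fully down takes 5 N, and a spring brings it back.
- stop_top (a point): Centre of the top of the stop button: a black mushroom head 42 mm across on a 20 mm stem in the same steel housing, its domed top 38 mm above the box's top. It moves with the head.
- stop (a joint): Travel of the stop button: 0 up, 0.006 m fully down. Leave it up.
- blank: A square light-wood blank, not yet turned, 50 x 50 x 42 mm, loose, beyond the knobs. Origin: centre of its underside. Leave it.
- mallet: A dark round carving mallet standing on its head, 78 mm across, 177 mm tall, loose, on the far side of the bench. Origin: centre of its underside. Leave it.
- glue: A yellow glue bottle with a white cap, 60 mm across, 160 mm tall, loose, on the far side of the bench. Origin: centre of its underside. Leave it.
Mind the look-alikes: they are no part of the job. What is shaped like the knob_a but orange or purple is not meant.

How it is judged:
By the outcome, as a careful person would: the job done as asked, in the order asked, and still so for the second after the job is handed in, with the robot touching nothing.
It also fails if it takes over 69 s, if anything falls off the work surface, if the arm or the gripper's body presses on something with over 40 N, if the wrist force passes 120 N, or if a joint passes its speed limit or range.

### The arm

A 6-joint arm with a two-finger parallel gripper is mounted at the origin on the work surface. World frame = base frame: x ahead of the robot, y to its left, z up, the work surface at z = 0. Lengths are in mm, angles in degrees, forces in N, time in s.
With the tool pointing down it reaches from about 350 to 850 mm from the base axis. Payload 8.1 kg.
Tool frame: the origin (TCP) lies on the centre line of the jaws, within the pads' length; the fingertips stand 19 mm ahead of it and the grasp point (between the pads) is the TCP (r.tip_reach is the z of the fingertips in the tool frame, in mm); z points along the fingers, y is the line along which they close (so a half turn about z gives the same grasp; the last joint's range is limited). The gripper opens to 85 mm and grips with 20 to 120 N. Pads are 22 mm wide; open, the fingers measure 114 mm over their backs; the gripper's body (76 mm by 85 mm) begins 54 mm behind the grasp point. The pads swing forward as they close: fully open they stand 13 mm farther back than shut.
Start: joints at [70.623, 7.471, 85.268, -0, 87.261, -4.893], TCP at [150.047, 580.94, 250.292] pointing down, gripper open.
Joint ranges: [-169.43, 169.43], [-51.17, 129.36], [1.28, 143.12], [-76.62, 256.62], [0, 156.53], [-152.29, 152.29]. Speed limits (degrees/s): [136.94, 136.94, 159.86, 180, 180, 180].

### API

Orientations are given as [roll, pitch, yaw] about the fixed x, y, z axes, in that order (R = Rz(yaw) Ry(pitch) Rx(roll)).
In Python, from bench import r gives the robot as it stands. The module is installed in compiled form; this text tells all that it offers.
- The arm moves only by the shell command python3 -m handwheel 'ROWS' [FORCE]. ROWS is JSON, a list of rows, each a list of 7 numbers: the shift along the tool's x, y, z in m, then the turn, a rotation vector about the tool's x, y, z in degrees, then the finger opening in m, from 0 to 0.0854. In form: [[tx, ty, tz, ax, ay, az, claw], ...]. A call has 1 to 8 rows; each row shifts and turns the commanded pose from where the row before left it, along the tool's axes as they then stand; what a row does not reach is not made up. A row lasts 1/12 s, in which the tool goes at most 41.7 mm and 7.16 degrees, less where a joint would pass 70% of its speed; a pose out of reach is approached as far as the arm can. A call with a gripper value outside its range is refused whole. The fingers move at their own pace and stop on an object; FORCE is the grip in N (left out, the last holds). Time passes only in rows, so rows that do not move let the fingers close. It gives the time, the measured TCP pose, the force, the opening and the grip force at its end, in the units of the state.
- r.sense(): the state, without advancing time (a new reading comes with each control period).
- r.snapshot(name): name is "scene" or "side" or "wrist"; returns (picture, depth): 400x640x3 uint8, blue, green, red; 400x640 float32, mm along the optical axis (not along the pixel's ray), 0 where there is no reading.
- r.calibration(name): a dict with "vfov" (degrees; the focal length in pixels is half the picture's height over the tangent of half this angle, whatever the lens; pixels are square), "cx", "cy" (the principal point, pixels), "rvec" (rotation vector, rad) and "tvec" (3), from world to camera coordinates, as OpenCV has them; the wrist camera has in their place "tool_from_camera" (4x4, takes a point from camera to tool coordinates, whose origin is the TCP and whose axes are the flange's). Camera axes: x right, y down, z forward; pixel columns grow to the right and rows downward; lengths in mm; the calibration is good to about 2 mm. The wrist camera is an equidistant fisheye: a pixel r from the principal point sees the ray r / f radians off the axis. A picture is of the moment at which its call begins: read the wrist's pose just before it. calibration takes no time and is no camera call.
- r.hand_in(): hands the job in; it is judged then, once.
The state is a dict: "time": time; "joint_pos": joint angles; "qd": joint speeds; "joint_efforts": joint torques, N m; "tool_pos": TCP position; "tcp_rot": TCP orientation; "ft_force": force on the tool from outside, world axes, zero at the start; "wrist_torque": the same for the moment, N m; "finger_gap": finger opening in mm; "grip_force": force on a finger pad.
Only numpy, scipy, OpenCV 4.12 (cv2) and the standard library are available. Lean on these libraries where they do the work, as an engineer would, in place of code of your own. Each camera call takes 0.05 s, during which the arm holds its last target. There are 200 camera calls.

## Working session

There is one attempt and no reset: what is moved stays moved. The work goes in short steps, Python scripts to look and compute and a shell command to move; the robot and the scene stay as the last step left them, time stands still between calls to the robot, and variables do not carry over. Pictures are saved under pics/ and viewed, at most 10 in all, crops included, and the job is handed in when it is done.

```bash
mkdir -p pics
cat > h.py <<'E'
import numpy as np,cv2
from bench import r
from scipy.spatial.transform import Rotation as R
def cloud(name,d):
    c=r.calibration(name);f=200/np.tan(np.radians(c["vfov"])/2)
    v,u=np.mgrid[:400,:640];P=np.stack([(u-c["cx"])/f*d,(v-c["cy"])/f*d,d],-1)
    M=cv2.Rodrigues(np.array(c["rvec"],float))[0]
    return (P-np.array(c["tvec"]).ravel())@M
E
python3 - <<'E'
from h import *
s=r.sense();print(s)
for n in("scene","side"):
    p,d=r.snapshot(n);cv2.imwrite(f"pics/{n}.png",p);np.savez(f"{n}.npz",p=p,d=d,w=cloud(n,d))
    print(r.calibration(n))
E
```

```text
{'time': 0.0, 'joint_pos': array([ 7.06236726e+01,  7.51628543e+00,  8.53298028e+01,  1.39385939e-03,
        8.72621778e+01, -4.89308732e+00]), 'qd': array([-0.01788426,  0.11470301,  0.02523151,  0.00357037,  0.03479051,
       -0.04780211]), 'joint_efforts': array([ 7.34500336e-04, -5.69395924e+01, -5.00552237e+01, -5.13634916e-05,
        1.44062773e-02, -2.08222849e-05]), 'tool_pos': array([149.85464766, 580.44562377, 249.22711709]), 'tcp_rot': array([-1.79892247e+02, -1.06217998e-02,  1.65516682e+02]), 'ft_force': array([-0.55825735,  0.73585109,  0.19311974]), 'wrist_torque': array([-0.06986731,  0.00581552, -0.02077393]), 'grip_force': 0.0, 'finger_gap': 85.54589690107927}
{'vfov': 43.056637245563145, 'cx': 318.18082016116, 'cy': 201.04770226309068, 'rvec': array([ 1.44669446,  2.05457494, -0.91212665]), 'tvec': array([ 196.67185726, -303.11309037, 1593.44649673])}
{'vfov': 55.78235030469946, 'cx': 319.13439958451966, 'cy': 199.59198805832645, 'rvec': array([ 2.41973523, -0.27577808,  0.09656077]), 'tvec': array([-602.79792003,  193.01154939,  804.29969767])}
```

View pics/scene.png

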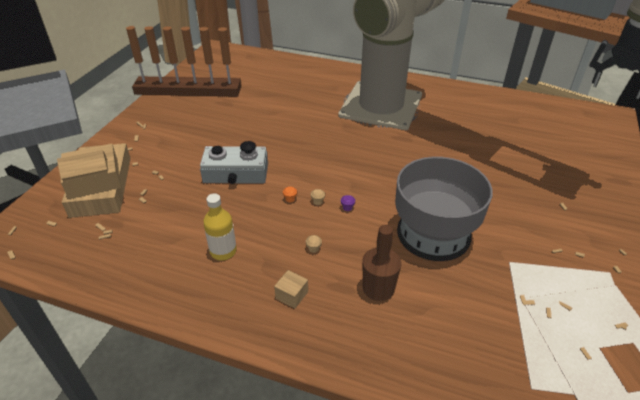

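View pics/side.png

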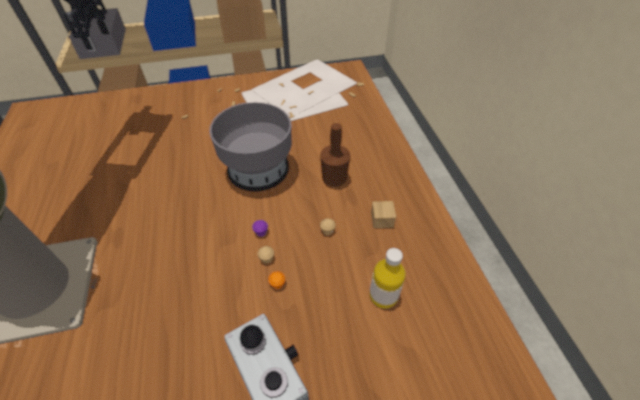

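The tumbler is on the robot's left (+y). The plain knobs are at scene (318,197) and (313,243), and in the side view at (266,255) and (328,227). The mushroom stop button is at scene (248,148), side (252,337). The flat start button is at scene (217,152), side (273,380).

Run:
```python
from h import *
def show(n,pts,rad=10):
    z=np.load(n+".npz");w=z["w"]
    for k,(u,v,zl,zh) in pts.items():
        a=w[v-rad:v+rad+1,u-rad:u+rad+1].reshape(-1,3);a=a[(a[:,2]>zl)&(a[:,2]<zh)]
        print(n,k,len(a),((a.min(0)+a.max(0))/2).round(1),np.median(a,0).round(1),np.ptp(a,0).round(), a.max(0).round())
show("scene",dict(A=(318,197,12,50),B=(313,243,12,50),org=(290,194,12,50),pur=(348,202,12,50),start=(217,152,77,90),stop=(248,148,84,110)))
show("side",dict(A=(266,255,12,50),B=(328,227,12,50),org=(277,280,12,50),pur=(260,228,12,50),start=(273,380,77,90),stop=(252,337,84,110)),14)
show("scene",dict(bowl=(442,195,138,160)),55)
show("side",dict(bowl=(252,140,138,160)),50)
im=np.hstack([cv2.resize(np.load("side.npz")["p"][305:400,210:310],(400,380)),cv2.resize(np.load("scene.npz")["p"][135:190,190:280],(400,380))]);cv2.imwrite("pics/c1.png",im)
```

```text
scene A 141 [493.3 -32.3  23.9] [500.1 -30.7  27.4] [37. 34. 20.] [512. -15.  34.]
scene B 183 [646.3  12.7  25.4] [651.   14.1  28. ] [37. 35. 19.] [665.  30.  35.]
scene org 138 [ 510.  -100.5   25.5] [514.1 -99.   27.8] [36. 34. 19.] [528. -84.  35.]
scene pur 147 [491.2  43.2  25.1] [497.1  45.6  27.8] [33. 35. 19.] [508.  61.  35.]
scene start 68 [ 475.5 -312.1   80.4] [ 476.7 -311.3   80.2] [31. 30.  7.] [ 491. -297.   84.]
scene stop 153 [ 449.4 -235.9   91.5] [ 455.1 -232.7   92.8] [40. 41. 15.] [ 469. -215.   99.]
side A 199 [490.2 -34.9  25.3] [490.3 -38.9  29.3] [36. 34. 18.] [508. -18.  34.]
side B 171 [641.9  10.4  27. ] [640.8   5.6  29.7] [34. 35. 17.] [659.  28.  36.]
side org 231 [ 504.4 -102.4   25.7] [ 504.2 -106.5   29.7] [35. 34. 17.] [522. -85.  34.]
side pur 174 [486.8  41.4  26.6] [486.7  37.   29.3] [34. 34. 17.] [504.  58.  35.]
side start 281 [ 470.5 -313.4   80.7] [ 470.8 -313.8   81.4] [29. 29.  7.] [ 485. -299.   84.]
side stop 470 [ 444.9 -237.4   92.2] [ 445.  -240.5   94.8] [40. 42. 16.] [ 465. -217.  100.]
scene bowl 1190 [561.7 257.7 149. ] [531.5 256.4 146.4] [307. 199.  22.] [715. 357. 160.]
side bowl 910 [505.8 255.7 145.5] [503.8 256.9 146.8] [197. 202.  15.] [604. 357. 153.]
```

View pics/c1.png

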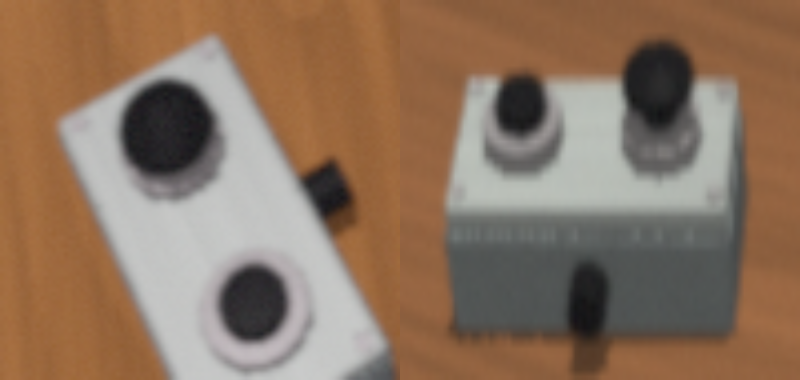

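Start button is about (472,-313,82), clear of the stop button at (447,-237). Next I turn the tool to yaw 90, so tool x = world y, tool y = world x and tool z points down.

```bash
python3 -m handwheel '[[0,0,0,0,0,6.86,0.0854],[0,0,0,0,0,6.86,0.0854],[0,0,0,0,0,6.86,0.0854],[0,0,0,0,0,6.86,0.0854],[0,0,0,0,0,6.86,0.0854],[0,0,0,0,0,6.86,0.0854],[0,0,0,0,0,6.86,0.0854],[0,0,0,0,0,6.86,0.0854]]' 40
python3 -m handwheel '[[0,0,0,0,0,6.86,0.0854],[0,0,0,0,0,6.86,0.0854],[0,0,0,0,0,6.86,0.0854],[-0.036,0.020,0,0,0,0,0.0854],[-0.036,0.020,0,0,0,0,0.0854],[-0.036,0.020,0,0,0,0,0.0854],[-0.036,0.020,0,0,0,0,0.0854],[-0.036,0.020,0,0,0,0,0.0854]]'
python3 -m handwheel '[[-0.036,0.020,0,0,0,0,0.0854],[-0.036,0.020,0,0,0,0,0.0854],[-0.036,0.020,0,0,0,0,0.0854],[-0.036,0.020,0,0,0,0,0.0854],[-0.036,0.020,0,0,0,0,0.0854],[-0.036,0.020,0,0,0,0,0.0854],[-0.036,0.020,0,0,0,0,0.0854],[-0.036,0.020,0,0,0,0,0.0854]]'
python3 - <<'E'
from h import *
w=np.load("side.npz")["w"]
for k,(u,v) in dict(blank=(384,211),mallet=(335,130),glue=(394,256)).items(): print(k,w[v,u].round())
E
```

```text
time: 0.77
tool_pos: [149.9, 580.6, 249.7]
tcp_rot: [-180.0, 0.0, 110.3]
ft_force: [-0.5, -0.8, 0.5]
finger_gap: 85.2
grip_force: 0.0
time: 1.43
tool_pos: [250.4, 399.2, 249.6]
tcp_rot: [-180.0, 0.0, 90.1]
ft_force: [1.0, 0.9, 0.8]
finger_gap: 85.4
grip_force: 0.0
time: 2.1
tool_pos: [410.8, 111.2, 250.2]
tcp_rot: [180.0, -0.0, 90.1]
ft_force: [1.3, 0.6, 0.4]
finger_gap: 85.2
grip_force: 0.0
blank [776.   6.  43.]
mallet [695. 165. 173.]
glue [ 714. -181.  160.]
```

```bash
python3 -m handwheel '[[-0.036,0.020,0,0,0,0,0.0854],[-0.036,0.020,0,0,0,0,0.0854],[-0.036,0.020,0,0,0,0,0.0854],[-0.037,0.020,0,0,0,0,0.0854],[0,0,0.04,0,0,0,0.0854],[0,0,0.04,0,0,0,0.0854],[0,0,0.04,0,0,0,0.0854],[0,0,0,0,0,0,0.0854]]'
python3 - <<'E'
from h import *
s=r.sense();p,d=r.snapshot("wrist");c=r.calibration("wrist");print(c)
cv2.imwrite("pics/w1.png",p);np.savez("w1.npz",p=p,d=d)
f=200/np.tan(np.radians(c["vfov"])/2);v,u=np.mgrid[:400,:640]
x=u-c["cx"];y=v-c["cy"];rr=np.hypot(x,y);th=rr/f;k=np.tan(th)/np.maximum(rr,1e-6)
P=np.stack([x*k*d,y*k*d,d,np.ones_like(d)],-1)@np.array(c["tool_from_camera"]).T
W=P[...,:3]@R.from_euler("xyz",s["tcp_rot"],degrees=True).as_matrix().T+s["tool_pos"]
hsv=cv2.cvtColor(p,cv2.COLOR_BGR2HSV)
m=(d>0)&(W[...,2]>14)&(W[...,2]<45)&(th<1.3)
n,l,st,_=cv2.connectedComponentsWithStats(m.astype(np.uint8))
for i in range(1,n):
    if st[i,4]>60:
        a=W[l==i];print(st[i],((a.min(0)+a.max(0))/2).round(1),np.ptp(a,0).round(),a[a[:,2]>a[:,2].max()-4].mean(0).round(1),p[l==i].mean(0).round())
E
```

```text
time: 2.77
tool_pos: [484.3, -30.8, 121.3]
tcp_rot: [-179.2, -0.1, 90.0]
ft_force: [-1.9, -0.2, -2.4]
finger_gap: 85.3
grip_force: 0.0
{'vfov': 65.70646984690485, 'cx': 313.15828078940075, 'cy': 203.6615218769631, 'tool_from_camera': array([[ 6.09679228e-04, -9.55809295e-01, -2.93986767e-01,
         7.54371282e+01],
       [ 9.99999767e-01,  4.92232618e-04,  4.73485849e-04,
         2.78427507e-01],
       [-3.07852300e-04, -2.93986987e-01,  9.55809373e-01,
        -1.23206079e+02],
       [ 0.00000000e+00,  0.00000000e+00,  0.00000000e+00,
         1.00000000e+00]])}
[527   0  54  30 759] [690.9 150.2  29.4] [44. 21. 31.] [685.1 145.7  42.9] [21. 35. 58.]
[ 293   91   51   50 1971] [486.7  41.8  28.7] [35. 35. 10.] [486.7  42.1  31.3] [186.  74. 160.]
[ 579  141   52   62 2201] [777.8  13.6  29. ] [59. 57. 30.] [776.1  13.4  41.6] [ 88. 146. 187.]
[ 486  143   39   44 1292] [641.4  11.1  25.4] [35. 35. 16.] [640.4  11.2  31.3] [103. 172. 217.]
[ 300  194   47   47 1722] [490.7 -33.6  25.6] [35. 36. 16.] [490.3 -33.4  31.3] [ 67. 110. 145.]
[ 317  272   43   40 1294] [ 504.2 -101.5   25.4] [35. 35. 16.] [ 504.2 -101.    31.4] [  1.  78. 175.]
[521 310  25  18 235] [ 721.5 -150.6   29.4] [28.  8. 30.] [ 716.9 -148.5   42.7] [105. 135. 153.]
```

View pics/w1.png

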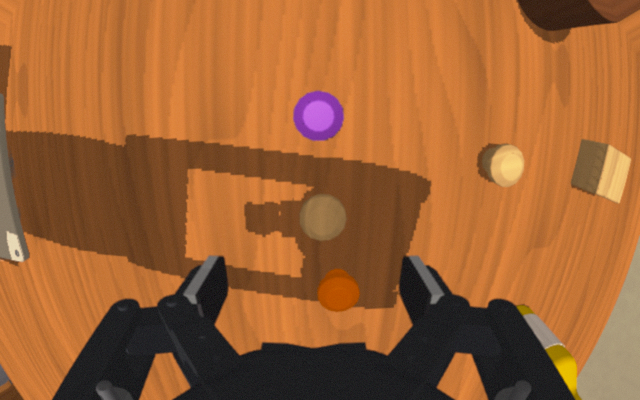

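The wrist view shows knob A at (323,217) with purple above it and orange below, and knob B at (505,165). The depth fit gives A = (490.5,-33.5) and B = (641,11).

```bash
python3 -m handwheel '[[0,0,0.02,0,0,0,0.0854],[0,0,0,0,0,0,0.0854],[0,0,0,0,0,0,0.0854]]'
```

```text
time: 3.07
tool_pos: [491.1, -31.3, 112.2]
tcp_rot: [179.9, 0.0, 90.1]
ft_force: [-0.6, 0.0, 0.1]
finger_gap: 85.2
grip_force: 0.0
```

```bash
python3 -m handwheel '[[-0.002,0,0.03,0,0,0,0.0854],[0,0,0.03,0,0,0,0.0854],[0,0,0.02,0,0,0,0.0854],[0,0,0.009,0,0,0,0.06],[0,0,0,0,0,0,0.03],[0,0,0,0,0,0,0.02],[0,0,0,0,0,0,0.02],[0,0,0,0,0,0,0.02]]' 40
python3 -m handwheel '[[0,0,0,0,0,0,0.02],[0,0,0,0,0,0,0.02],[0,0,0,0,0,0,0.02]]'
```

```text
time: 3.73
tool_pos: [492.4, -33.7, 24.0]
tcp_rot: [179.8, 0.0, 90.1]
ft_force: [-1.6, 0.0, 6.4]
finger_gap: 33.6
grip_force: 39.1
time: 3.98
tool_pos: [492.5, -33.7, 24.0]
tcp_rot: [179.8, 0.0, 90.1]
ft_force: [-1.6, 0.8, 6.0]
finger_gap: 33.9
grip_force: 39.1
```

```bash
python3 -m handwheel '[[0,0,-0.02,0,0,0,0.02],[0,0,-0.04,0,0,0,0.02],[0,0,-0.04,0,0,0,0.02],[0,0,-0.04,0,0,0,0.02],[0,0,-0.04,0,0,0,0.02],[0,0,-0.04,0,0,0,0.02],[0.03,0.002,0,0,0,0,0.02],[0.035,0.002,0,0,0,0,0.02]]'
python3 -m handwheel '[[0.035,0.002,0,0,0,0,0.02],[0.035,0.002,0,0,0,0,0.02],[0.035,0.002,0,0,0,0,0.02],[0.035,0.002,0,0,0,0,0.02],[0.035,0.002,0,0,0,0,0.02],[0.035,0.002,0,0,0,0,0.02],[0.035,0,0,0,0,0,0.02],[0,0,0,0,0,0,0.02]]'
```

```text
time: 4.65
tool_pos: [497.1, 30.6, 247.7]
tcp_rot: [179.4, 0.1, 89.8]
ft_force: [0.5, 0.8, -1.4]
finger_gap: 33.9
grip_force: 39.9
time: 5.32
tool_pos: [505.6, 282.4, 243.2]
tcp_rot: [179.9, -0.2, 90.3]
ft_force: [0.2, 0.2, -0.2]
finger_gap: 34.1
grip_force: 39.9
```

```bash
python3 -m handwheel '[[0,0,0.03,0,0,0,0.02],[0,0,0.03,0,0,0,0.02],[0,0,0.03,0,0,0,0.02],[0,0,0.03,0,0,0,0.02],[0,0,0.02,0,0,0,0.02],[0,0,0.005,0,0,0,0.02],[0,0,0,0,0,0,0.055],[0,0,0,0,0,0,0.055]]'
python3 -m handwheel '[[0,0,0,0,0,0,0.055],[0,0,0,0,0,0,0.055],[0,0,-0.04,0,0,0,0.055],[0,0,-0.04,0,0,0,0.055],[0,0,-0.04,0,0,0,0.055],[0,0,-0.04,0,0,0,0.055],[0,0,0,0,0,0,0.0854]]'
python3 - <<'E'
from h import *
p,d=r.snapshot("wrist");p2,d2=r.snapshot("scene");cv2.imwrite("pics/w2.png",np.vstack([p[:,80:560],cv2.resize(p2[140:270,230:510],(480,223))])[:600])
print(r.sense()["tool_pos"])
E
```

```text
time: 5.98
tool_pos: [507.2, 277.0, 98.4]
tcp_rot: [179.9, -0.1, 90.1]
ft_force: [0.7, 0.3, 0.9]
finger_gap: 54.9
grip_force: 0.0
time: 6.57
tool_pos: [510.2, 278.5, 268.8]
tcp_rot: [179.1, -0.4, 90.1]
ft_force: [0.7, 0.9, 2.2]
finger_gap: 65.6
grip_force: 0.0
[508.00331505 277.42054387 261.00898785]
```

View pics/w2.png

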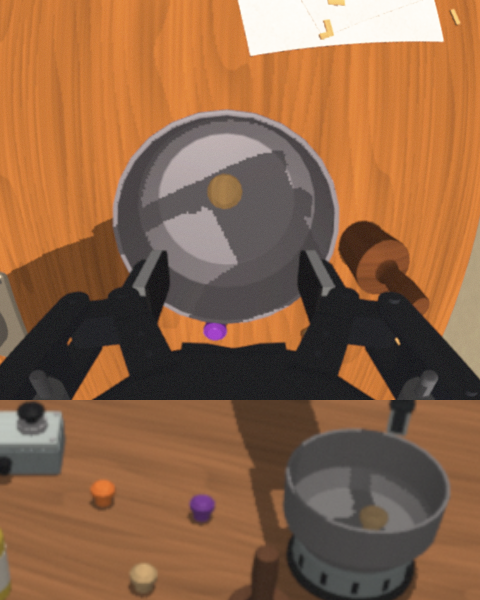

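Knob A is standing on the bowl floor, at (225,190) in the wrist view. On to knob B.

```bash
python3 -m handwheel '[[-0.033,0.0165,0,0,0,0,0.0854],[-0.033,0.0165,0,0,0,0,0.0854],[-0.033,0.0165,0,0,0,0,0.0854],[-0.033,0.0165,0,0,0,0,0.0854],[-0.033,0.0165,0,0,0,0,0.0854],[-0.033,0.0165,0,0,0,0,0.0854],[-0.033,0.017,0,0,0,0,0.0854],[-0.034,0.017,0,0,0,0,0.0854]]'
python3 -m handwheel '[[0,0,0.03,0,0,0,0.0854],[0,0,0.04,0,0,0,0.0854],[0,0,0.04,0,0,0,0.0854],[0,0,0.03,0,0,0,0.0854],[0,0,0,0,0,0,0.0854],[0,0,0,0,0,0,0.0854],[0,0,0,0,0,0,0.0854]]'
```

```text
time: 7.33
tool_pos: [639.3, 10.2, 255.0]
tcp_rot: [-179.9, -0.0, 90.1]
ft_force: [0.0, 0.3, -0.6]
finger_gap: 85.4
grip_force: 0.0
time: 7.92
tool_pos: [640.3, 11.8, 118.1]
tcp_rot: [179.9, 0.0, 90.1]
ft_force: [0.1, -0.2, 0.8]
finger_gap: 85.4
grip_force: 0.0
```

```bash
python3 -m handwheel '[[-0.001,0.001,0.03,0,0,0,0.0854],[0,0,0.03,0,0,0,0.0854],[0,0,0.025,0,0,0,0.0854],[0,0,0.009,0,0,0,0.06],[0,0,0,0,0,0,0.03],[0,0,0,0,0,0,0.02],[0,0,0,0,0,0,0.02],[0,0,0,0,0,0,0.02]]' 40
python3 -m handwheel '[[0,0,0,0,0,0,0.02],[0,0,0,0,0,0,0.02],[0,0,-0.02,0,0,0,0.02],[0,0,-0.04,0,0,0,0.02],[0,0,-0.04,0,0,0,0.02],[0,0,-0.04,0,0,0,0.02],[0,0,-0.04,0,0,0,0.02],[0,0,-0.04,0,0,0,0.02]]'
```

```text
time: 8.58
tool_pos: [642.9, 10.7, 25.9]
tcp_rot: [179.7, 0.0, 90.1]
ft_force: [-1.3, 0.3, 5.6]
finger_gap: 34.1
grip_force: 39.3
time: 9.25
tool_pos: [640.6, 10.8, 246.3]
tcp_rot: [179.8, 0.0, 90.1]
ft_force: [0.5, -0.6, 0.2]
finger_gap: 34.0
grip_force: 40.0
```

```bash
python3 -m handwheel '[[0.031,-0.019,0,0,0,0,0.02],[0.031,-0.019,0,0,0,0,0.02],[0.031,-0.019,0,0,0,0,0.02],[0.031,-0.019,0,0,0,0,0.02],[0.031,-0.02,0,0,0,0,0.02],[0.031,-0.02,0,0,0,0,0.02],[0.031,-0.019,0,0,0,0,0.02],[0,0,0,0,0,0,0.02]]'
python3 -m handwheel '[[0,0,0,0,0,0,0.02],[0,0,0.03,0,0,0,0.02],[0,0,0.03,0,0,0,0.02],[0,0,0.03,0,0,0,0.02],[0,0,0.03,0,0,0,0.02],[0,0,0.02,0,0,0,0.02],[0,0,0,0,0,0,0.02],[0,0,0,0,0,0,0.02]]'
```

```text
time: 9.92
tool_pos: [502.4, 232.8, 244.3]
tcp_rot: [179.9, -0.2, 90.3]
ft_force: [-0.3, -1.0, -0.2]
finger_gap: 33.5
grip_force: 40.1
time: 10.58
tool_pos: [505.3, 226.4, 102.0]
tcp_rot: [-179.9, 0.1, 90.0]
ft_force: [0.9, -0.3, 0.6]
finger_gap: 34.3
grip_force: 40.1
```

```bash
python3 -m handwheel '[[0,0,0.004,0,0,0,0.055],[0,0,0,0,0,0,0.055],[0,0,0,0,0,0,0.055],[0,0,0,0,0,0,0.055],[0,0,-0.03,0,0,0,0.055],[0,0,-0.04,0,0,0,0.055],[0,0,-0.04,0,0,0,0.055],[0,0,-0.04,0,0,0,0.055]]'
python3 -m handwheel '[[-0.03,0,0,0,0,0,0],[-0.035,0,0,0,0,0,0],[-0.035,0,0,0,0,0,0],[0,0,0,0,0,0,0],[0,0,0,0,0,0,0]]'
python3 - <<'E'
from h import *
p,d=r.snapshot("wrist");p2,d2=r.snapshot("scene");cv2.imwrite("pics/w3.png",np.vstack([p[:,80:560],cv2.resize(p2[140:270,230:510],(480,223))])[:600])
print(r.sense()["tool_pos"],r.tip_reach)
E
```

```text
time: 11.25
tool_pos: [504.9, 227.6, 250.6]
tcp_rot: [180.0, -0.0, 90.1]
ft_force: [1.3, 1.0, -0.0]
finger_gap: 54.9
grip_force: 0.0
time: 11.67
tool_pos: [505.7, 126.2, 249.3]
tcp_rot: [179.9, -0.0, 89.9]
ft_force: [0.3, 0.4, 0.5]
finger_gap: 0.2
grip_force: 0.0
[505.48315142 127.96412412 248.8973861 ] 19.0
```

View pics/w3.png

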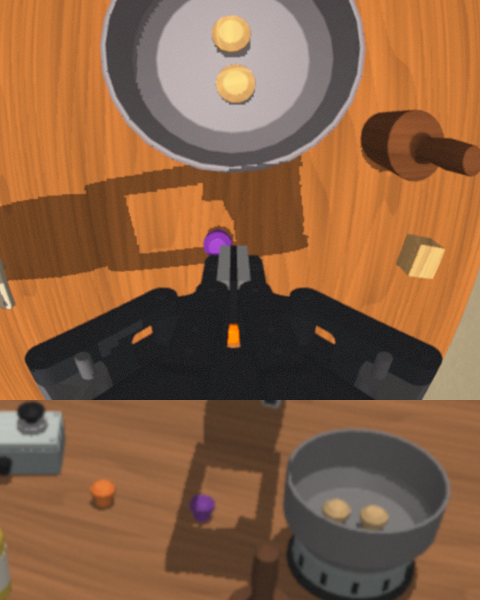

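Both knobs stand in the bowl, at wrist (232,33) and (236,84). Now moving to the start button with the fingers closed.

```bash
python3 -m handwheel '[[-0.04,-0.003,0,0,0,0,0],[-0.04,-0.003,0,0,0,0,0],[-0.04,-0.003,0,0,0,0,0],[-0.04,-0.003,0,0,0,0,0],[-0.04,-0.003,0,0,0,0,0],[-0.04,-0.003,0,0,0,0,0],[-0.04,-0.003,0,0,0,0,0],[-0.04,-0.003,0,0,0,0,0]]'
python3 -m handwheel '[[-0.04,-0.003,0,0,0,0,0],[-0.04,-0.003,0,0,0,0,0],[-0.04,-0.003,0,0,0,0,0],[0,0,0.03,0,0,0,0],[0,0,0.03,0,0,0,0],[0,0,0.03,0,0,0,0],[0,0,0,0,0,0,0],[0,0,0,0,0,0,0]]'
python3 - <<'E'
from h import *
s=r.sense();p,d=r.snapshot("wrist");c=r.calibration("wrist");p2,d2=r.snapshot("scene")
cv2.imwrite("pics/w4.png",np.vstack([p[:,80:560],cv2.resize(p2[100:200,180:360],(360,200))[:,:].repeat(1,0) if 0 else cv2.resize(p2[90:190,180:396],(480,200))]))
f=200/np.tan(np.radians(c["vfov"])/2);v,u=np.mgrid[:400,:640]
x=u-c["cx"];y=v-c["cy"];rr=np.hypot(x,y);th=rr/f;k=np.tan(th)/np.maximum(rr,1e-6)
P=np.stack([x*k*d,y*k*d,d,np.ones_like(d)],-1)@np.array(c["tool_from_camera"]).T
W=P[...,:3]@R.from_euler("xyz",s["tcp_rot"],degrees=True).as_matrix().T+s["tool_pos"]
m=(d>0)&(W[...,2]>77)&(W[...,2]<105)&(p.max(-1)<80)&(th<1.3)
n,l,st,_=cv2.connectedComponentsWithStats(m.astype(np.uint8))
for i in range(1,n):
    if st[i,4]>60:
        a=W[l==i];print(st[i],((a.min(0)+a.max(0))/2).round(1),np.ptp(a,0).round(),a[:,2].max())
E
```

```text
time: 12.43
tool_pos: [481.9, -193.1, 248.6]
tcp_rot: [180.0, -0.0, 90.2]
ft_force: [0.7, 0.2, -0.0]
finger_gap: 0.0
grip_force: 0.0
time: 13.1
tool_pos: [472.2, -310.6, 156.6]
tcp_rot: [-179.8, -0.2, 90.1]
ft_force: [0.3, -0.2, 0.7]
finger_gap: -0.4
grip_force: 0.0
[ 238   85   66   64 3236] [ 446.  -237.8   92.5] [40. 39. 13.] 98.93468306372756
[ 291  207   42   39 1313] [ 471.3 -313.    80.3] [29. 28.  7.] 83.65629513448489
```

View pics/w4.png

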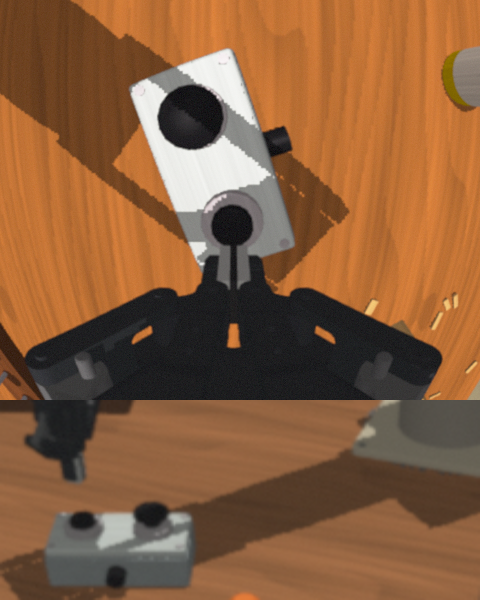

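The fingertips are right over the flat start cap, at (471,-313). Lowering onto it.

```bash
python3 -m handwheel '[[-0.002,-0.001,0.02,0,0,0,0],[0,0,0.02,0,0,0,0],[0,0,0.008,0,0,0,0],[0,0,0,0,0,0,0],[0,0,0,0,0,0,0]]'
python3 -m handwheel '[[0,0,0.003,0,0,0,0],[0,0,0.003,0,0,0,0],[0,0,0.002,0,0,0,0],[0,0,0,0,0,0,0],[0,0,0,0,0,0,0],[0,0,0,0,0,0,0]]'
```

```text
time: 13.62
tool_pos: [472.5, -314.6, 111.8]
tcp_rot: [179.9, 0.0, 90.1]
ft_force: [0.4, -0.1, 1.2]
finger_gap: -0.0
grip_force: 0.0
time: 14.12
tool_pos: [471.8, -314.5, 102.4]
tcp_rot: [180.0, 0.0, 90.1]
ft_force: [-0.9, 0.4, -0.4]
finger_gap: 0.1
grip_force: 0.0
```

```bash
python3 -m handwheel '[[0,0,0.002,0,0,0,0],[0,0,0.002,0,0,0,0],[0,0,0.002,0,0,0,0],[0,0,0,0,0,0,0],[0,0,0,0,0,0,0],[0,0,0,0,0,0,0]]'
python3 -m handwheel '[[0,0,0.001,0,0,0,0],[0,0,0.001,0,0,0,0],[0,0,0,0,0,0,0],[0,0,0,0,0,0,0],[0,0,0,0,0,0,0]]'
```

```text
time: 14.62
tool_pos: [472.0, -314.6, 96.7]
tcp_rot: [180.0, 0.0, 90.1]
ft_force: [0.4, -0.6, 4.0]
finger_gap: 0.1
grip_force: 1.9
time: 15.03
tool_pos: [472.1, -314.7, 95.0]
tcp_rot: [180.0, 0.0, 90.1]
ft_force: [-0.7, -0.4, 7.9]
finger_gap: -0.2
grip_force: 4.1
```

```bash
python3 -m handwheel '[[0,0,0.001,0,0,0,0],[0,0,0,0,0,0,0],[0,0,0,0,0,0,0],[0,0,0,0,0,0,0]]'
```

```text
time: 15.37
tool_pos: [472.2, -314.7, 94.9]
tcp_rot: [179.9, 0.0, 90.1]
ft_force: [-4.3, 2.3, 14.8]
finger_gap: -0.3
grip_force: 7.6
```

The force has risen to 15 N with no further travel, so the button is on its stop. Releasing it and checking.

```bash
python3 -m handwheel '[[0,0,-0.005,0,0,0,0],[0,0,-0.01,0,0,0,0],[0,0,-0.03,0,0,0,0],[0,0,-0.04,0,0,0,0],[0,0,-0.04,0,0,0,0],[0,0,0,0,0,0,0],[0,0,0,0,0,0,0],[0,0,0,0,0,0,0]]'
python3 - <<'E'
from h import *
p,d=r.snapshot("side");W=cloud("side",d)
for k,(u,v,zl,zh) in dict(start=(273,380,77,90),stop=(252,337,84,110)).items():
    a=W[v-14:v+15,u-14:u+15].reshape(-1,3);a=a[(a[:,2]>zl)&(a[:,2]<zh)];print(k,len(a),np.median(a,0),a.max(0))
cv2.imwrite("pics/end.png",p)
E
```

```text
time: 16.03
tool_pos: [471.5, -314.2, 218.0]
tcp_rot: [-180.0, -0.0, 90.1]
ft_force: [-1.0, 0.0, -0.1]
finger_gap: -0.2
grip_force: 0.0
start 284 [ 470.58788809 -313.89752443   81.14962319] [ 485.17681618 -298.20665319   84.96702129]
  return _methods._mean(a, axis=axis, dtype=dtype,
  ret = um.true_divide(
Traceback (most recent call last):
ValueError: zero-size array to reduction operation maximum which has no identity
```

The start cap is back at its rest height: median z 81.1 now, 81.4 before. The stop button is only hidden behind the arm in this view.

```bash
python3 -c "
from bench import r
print(r.hand_in())"
```

```text
the job is handed in; nothing more can be done
None
```

Both plain wooden knobs are in the tumbler bowl, and I then pressed the start button fully down and let it come back up; the job was handed in at about 16 s, with no contact made with the stop button, blank, mallet or glue (no final picture of them was taken).

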